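# Sift the hazelnuts from the walnuts

### The arm

A 6-joint arm with a two-finger parallel gripper is mounted at the origin on the work surface. World frame = base frame: x ahead of the robot, y to its left, z up, the work surface at z = 0. Lengths are in m, angles in rad, forces in N, time in s.
With the tool pointing down it reaches from about 0.375 to 0.9 m from the base axis. Payload 3.1 kg.
Tool frame: the origin (TCP) lies at the centre of the arm's flange, where the gripper is bolted on; the fingertips stand 173 mm ahead of it and the grasp point (between the pads) lies 155 mm ahead of it; z points along the fingers, y is the line along which they close (so a half turn about z gives the same grasp; the last joint's range is limited). The gripper opens to 85 mm and grips with 20 to 120 N. Pads are 22 mm wide; open, the fingers measure 114 mm over their backs; the gripper's body (76 mm by 85 mm) begins 54 mm behind the grasp point. The pads swing forward as they close: fully open they stand 13 mm farther back than shut.
Start: joints at [-0.178, 0.527, 1.433, -0, 1.181, -0.178], TCP at [0.625, 0, 0.405] pointing down, gripper open.
Joint ranges: [-3.08, 3.08], [-0.75, 2.2], [0.22, 2.44], [-1.43, 4.57], [0, 2.65], [-2.85, 2.85]. Speed limits (rad/s): [2.79, 2.79, 3.14, 3.14, 3.14, 3.14].

### API

Orientations are given as a unit quaternion [x, y, z, w].
In Python, from station import * gives the robot as it stands.
- The arm moves only by the shell command python3 -m jog 'ROWS' [OPENING] [FORCE]. ROWS is a JSON object of lists of equal length, an entry for each row: "linear": the shift along the world's x, y, z in mm, a list of three; "turn": the turn about the world's z in units of 5 degrees (1.0 is 5 degrees). A call has 1 to 12 rows; each row shifts and turns the commanded pose from where the row before left it; what a row does not reach is not made up. A row lasts 1/8 s, in which the tool goes at most 62.5 mm and 10.7 degrees, less where a joint would pass 70% of its speed; a pose out of reach is approached as far as the arm can. A call is refused whole if a number of a shift passes 62.5 or a number of a turn 1, either way. A call with a gripper value outside its range is refused whole. OPENING is the opening, from 0 (shut) to 1 (fully open), set as the call begins (- or left out, the last holds). The fingers move at their own pace and stop on an object; FORCE is the grip in N (left out, the last holds). Time passes only in rows, so rows that do not move let the fingers close. It gives the time, the measured TCP pose, the force, the opening and the grip force at its end, in the units of the state.
- sense(): the state, without advancing time (a new reading comes with each control period).
- snapshot(name): name is "scene" or "side" or "wrist"; returns the picture (480x640x3 uint8, red, green, blue); there is no depth.
- get_calibration(name): a dict with "fx", "fy", "cx", "cy" (pixels), "world_to_cam" (4x4, takes a point from world to camera coordinates). Camera axes: x right, y down, z forward; pixel columns grow to the right and rows downward; lengths in m; the calibration is good to about 2 mm. The wrist camera is an equidistant fisheye: a pixel r from the principal point sees the ray r / f radians off the axis. A picture is of the moment at which its call begins: read the wrist's pose just before it. get_calibration takes no time and is no camera call; for the wrist camera it gives the pose at the moment of the call.
- sign_off(): hands the job in; it is judged then, once.
The state is a dict: "t": time; "q": joint angles; "qd": joint speeds; "tau": joint torques, N m; "tcp_pos": TCP position; "tool_rot": TCP orientation; "force": force on the tool from outside, world axes, zero at the start; "ft_torque": the same for the moment, N m; "finger_gap": opening from 0.0 (shut) to 1.0 (fully open); "gripper_force": force on a finger pad.
Only numpy, scipy, OpenCV 4.12 (cv2) and the standard library are available. Lean on these libraries where they do the work, as an engineer would, in place of code of your own. Each camera call takes 0.05 s, during which the arm holds its last target. There are 200 camera calls.

### The job

Pick up the steel sieve of mixed nuts by its leaning black handle, carry it level and with all its nuts over the open blue tub, and there shake it side to side, keeping it level, until all four hazelnuts have dropped into the tub and only the two walnuts are left. Then stand the sieve, walnuts still in it, flat on the worktop beside the tub and let go, leaving the upturned jug and the spoon where they are.

Things in the scene. Friction and masses are not known exactly. Their poses are not given: they have to be found in the camera images.
- sieve: square steel sieve basket, 160 x 160 mm outside, walls 4 mm thick, 50 mm high, open on top, about 0.25 kg, standing flat on the worktop. Origin at the centre of its underside, z up, -x towards its handle, which faces roughly the robot. Floor and handle: see sieve_floor, sieve_grip and paddle_top
- sieve_floor (a point): centre of the sieve's floor top, 10 mm above its underside. Flat bars along x in three pairs at y -42, 0, 42 mm: two 6 mm bars, 5 mm groove between. Between pairs and beside walls: through slots 25 mm wide. Nuts lie still in the grooves in calm moves; brisk strokes of about 50 mm to and fro along the sieve's y (above some 3 m/s2) roll hazelnuts into the slots and through
- sieve_grip (a point): grasp point in the middle of the black paddle handle's width and thickness, 20 mm below its top edge along it; in the sieve's frame x -127, y 0, z 101 mm. The paddle is 60 mm wide (along y), 10 mm thick: pinch it through its thickness with the fingers pointing down along it, so tilted 25 degrees; firmly, as the load hangs 120 mm to one side
- paddle_top (a point): middle of the paddle's top edge, x -135, y 0, z 119 mm in the sieve's frame. The flat paddle is 115 mm long, rises from the foot of the -x wall (x -86, z 15 mm) and leans outward from the basket, 25 degrees from vertical; fingers along it point down and towards the basket
- tub: open pale-blue plastic tub, 210 mm (its x) x 240 mm (its y) outside, 75 mm high, walls and floor 4 mm, 0.5 kg, loose; origin at the centre of its underside, z up. It stands beside the sieve, to the left or the right
- hazelnut0: brown hazelnut with a pale end, 18 mm thick and 22 mm long, 10 g, starts lying in the sieve in one of the narrow 5 mm grooves of its floor; origin at the nut's centre
- hazelnut1: brown hazelnut with a pale end, 18 mm thick and 22 mm long, 10 g, starts lying in the sieve in one of the narrow 5 mm grooves of its floor; origin at the nut's centre
- hazelnut2: brown hazelnut with a pale end, 18 mm thick and 22 mm long, 10 g, starts lying in the sieve in one of the narrow 5 mm grooves of its floor; origin at the nut's centre
- hazelnut3: brown hazelnut with a pale end, 18 mm thick and 22 mm long, 10 g, starts lying in the sieve in one of the narrow 5 mm grooves of its floor; origin at the nut's centre
- walnut0: pale walnut, a ball 38 mm across, 16 g, starts sunk a little into one of the wide slots of the sieve's floor, too big to pass; origin at the nut's centre
- walnut1: pale walnut, a ball 38 mm across, 16 g, starts sunk a little into one of the wide slots of the sieve's floor, too big to pass; origin at the nut's centre
- jug: upturned glass jug, 132 mm across at the bottom, 172 mm high, with a side handle; a bystander, origin under its centre
- spoon: spoon with wooden handle and steel bowl, about 170 mm long, lying low between sieve and tub on the robot's side; a bystander
Not all that is in view belongs to the job. What is shaped like the walnut0 but orange is not meant.

How it is judged:
On the way, in this order (a step that is already met when the one before it is completed fails the run):
1. the sieve is held over the tub, above its rim, with all four hazelnuts and both walnuts still in it (height (world z) of sieve above 0.07 m and horizontal distance between sieve and tub below 0.08 m and x of hazelnut0 in the frame of sieve between -0.077 and 0.077 m and y of hazelnut0 in the frame of sieve between -0.077 and 0.077 m and z of hazelnut0 in the frame of sieve between 0.008 and 0.06 m and x of hazelnut1 in the frame of sieve between -0.077 and 0.077 m and y of hazelnut1 in the frame of sieve between -0.077 and 0.077 m and z of hazelnut1 in the frame of sieve between 0.008 and 0.06 m and x of hazelnut2 in the frame of sieve between -0.077 and 0.077 m and y of hazelnut2 in the frame of sieve between -0.077 and 0.077 m and z of hazelnut2 in the frame of sieve between 0.008 and 0.06 m and x of hazelnut3 in the frame of sieve between -0.077 and 0.077 m and y of hazelnut3 in the frame of sieve between -0.077 and 0.077 m and z of hazelnut3 in the frame of sieve between 0.008 and 0.06 m and x of walnut0 in the frame of sieve between -0.077 and 0.077 m and y of walnut0 in the frame of sieve between -0.077 and 0.077 m and z of walnut0 in the frame of sieve between 0.005 and 0.06 m and x of walnut1 in the frame of sieve between -0.077 and 0.077 m and y of walnut1 in the frame of sieve between -0.077 and 0.077 m and z of walnut1 in the frame of sieve between 0.005 and 0.06 m), for 0.1 s.
2. with the sieve still held up, all four hazelnuts are in the tub and both walnuts in the sieve (height (world z) of sieve above 0.05 m and x of hazelnut0 in the frame of tub between -0.105 and 0.105 m and y of hazelnut0 in the frame of tub between -0.12 and 0.12 m and z of hazelnut0 in the frame of tub between 0 and 0.06 m and x of hazelnut1 in the frame of tub between -0.105 and 0.105 m and y of hazelnut1 in the frame of tub between -0.12 and 0.12 m and z of hazelnut1 in the frame of tub between 0 and 0.06 m and x of hazelnut2 in the frame of tub between -0.105 and 0.105 m and y of hazelnut2 in the frame of tub between -0.12 and 0.12 m and z of hazelnut2 in the frame of tub between 0 and 0.06 m and x of hazelnut3 in the frame of tub between -0.105 and 0.105 m and y of hazelnut3 in the frame of tub between -0.12 and 0.12 m and z of hazelnut3 in the frame of tub between 0 and 0.06 m and x of walnut0 in the frame of sieve between -0.077 and 0.077 m and y of walnut0 in the frame of sieve between -0.077 and 0.077 m and z of walnut0 in the frame of sieve between 0.005 and 0.06 m and x of walnut1 in the frame of sieve between -0.077 and 0.077 m and y of walnut1 in the frame of sieve between -0.077 and 0.077 m and z of walnut1 in the frame of sieve between 0.005 and 0.06 m), for 0.1 s.
At the end, for the whole second after the job is handed in: All four hazelnuts lie inside the upright tub, both walnuts inside the sieve, and the sieve stands flat on the worktop (within 6 mm of height and 0.08 rad), released and at rest (x of hazelnut0 in the frame of tub between -0.105 and 0.105 m and y of hazelnut0 in the frame of tub between -0.12 and 0.12 m and z of hazelnut0 in the frame of tub between 0 and 0.06 m and x of hazelnut1 in the frame of tub between -0.105 and 0.105 m and y of hazelnut1 in the frame of tub between -0.12 and 0.12 m and z of hazelnut1 in the frame of tub between 0 and 0.06 m and x of hazelnut2 in the frame of tub between -0.105 and 0.105 m and y of hazelnut2 in the frame of tub between -0.12 and 0.12 m and z of hazelnut2 in the frame of tub between 0 and 0.06 m and x of hazelnut3 in the frame of tub between -0.105 and 0.105 m and y of hazelnut3 in the frame of tub between -0.12 and 0.12 m and z of hazelnut3 in the frame of tub between 0 and 0.06 m and x of walnut0 in the frame of sieve between -0.077 and 0.077 m and y of walnut0 in the frame of sieve between -0.077 and 0.077 m and z of walnut0 in the frame of sieve between 0.005 and 0.06 m and x of walnut1 in the frame of sieve between -0.077 and 0.077 m and y of walnut1 in the frame of sieve between -0.077 and 0.077 m and z of walnut1 in the frame of sieve between 0.005 and 0.06 m and height (world z) of sieve between -0.006 and 0.006 m and angle between each of sieve, tub's own z axis and vertical below 0.08 rad and linear speed of sieve below 0.02 m/s and height (world z) of tub below 0.01 m); the robot touches nothing.
It fails at once if the sieve is tipped more than 15 degrees (angle between sieve's own z axis and vertical above 0.262 rad).
It fails at once if a bystander (the upturned jug or the spoon) is moved more than 30 mm (distance of any of jug, spoon from where it was at the start of the episode above 0.03 m).
It also fails if it takes over 64 s, if anything falls off the work surface, if the arm or the gripper's body presses on something with over 40 N, if the wrist force passes 120 N, or if a joint passes its speed limit or range.

## Working session

There is one attempt and no reset: what is moved stays moved. The work goes in short steps, Python scripts to look and compute and a shell command to move; the robot and the scene stay as the last step left them, time stands still between calls to the robot, and variables do not carry over. Pictures are saved under pics/ and viewed, at most 10 in all, crops included, and the job is handed in when it is done.

```bash
ls; mkdir -p pics; python3 - <<'E'
from station import *
import cv2
for n in ("scene","side"):
    cv2.imwrite(f"pics/{n}0.png",snapshot(n)[:,:,::-1]); c=get_calibration(n); print(n,c)
s=sense(); print(s)
E
```

```text
pics
scene {'fx': 513.391929197335, 'fy': 513.391929197335, 'cx': 308.33754605381404, 'cy': 243.67829912321884, 'world_to_cam': array([[ 0.45755446,  0.88906003,  0.01470287, -0.32802726],
       [ 0.55319776, -0.27167966, -0.7875039 , -0.20245911],
       [-0.69614378,  0.36845952, -0.61613426,  1.44799374],
       [ 0.        ,  0.        ,  0.        ,  1.        ]])}
side {'fx': 565.8249027582561, 'fy': 565.8249027582561, 'cx': 323.88721097401293, 'cy': 237.86889730057152, 'world_to_cam': array([[ 0.97874222, -0.20476377,  0.01163881, -0.56208798],
       [-0.14564113, -0.73385812, -0.66350653,  0.19894756],
       [ 0.14440334,  0.64770677, -0.74807995,  1.01373546],
       [ 0.        ,  0.        ,  0.        ,  1.        ]])}
{'t': 0.1, 'q': array([-1.78526994e-01,  5.28378179e-01,  1.43377249e+00,  8.46631990e-06,
        1.18140334e+00, -1.78501313e-01]), 'qd': array([-0.00038979, -0.00199501, -0.00452386, -0.00019848, -0.00060082,
        0.00066832]), 'tau': array([ 4.33945943e-04, -4.43301880e+01, -1.78587180e+01, -2.04061280e-04,
        3.88642526e-03,  1.10165692e-05]), 'tcp_pos': array([6.24691977e-01, 6.91563146e-05, 4.03828617e-01]), 'tool_rot': array([ 7.07116660e-01,  7.07096222e-01, -5.56074614e-04, -8.07788761e-04]), 'force': array([0.03555993, 0.53220574, 0.05098242]), 'ft_torque': array([-0.01031619,  0.03258786, -0.01366198]), 'gripper_force': 0.0, 'finger_gap': 1.00044645748378}
```

View pics/scene0.png

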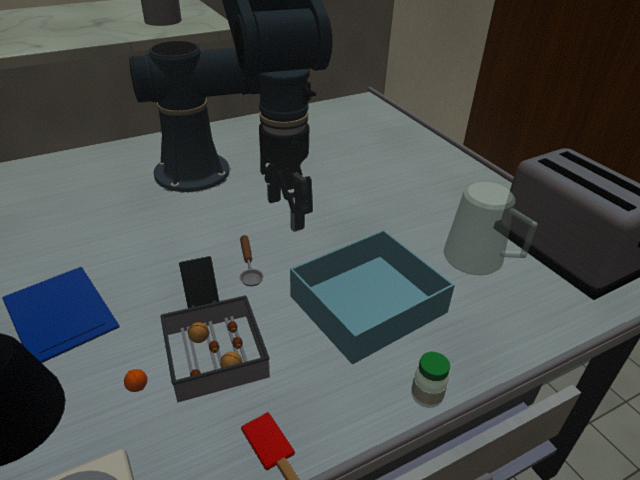

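View pics/side0.png

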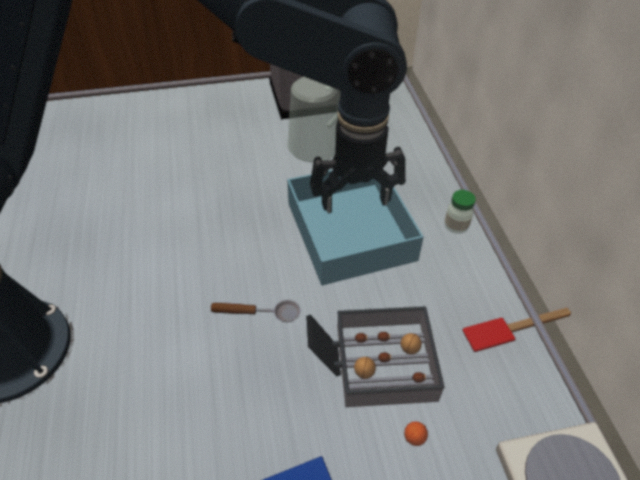

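```bash
python3 - <<'E'
import cv2,numpy as np
a=cv2.imread("pics/scene0.png")[225:405,145:465]; b=cv2.imread("pics/side0.png")[165:415,200:450]
cv2.imwrite("pics/c1.png",cv2.resize(a,None,fx=2.5,fy=2.5,interpolation=cv2.INTER_CUBIC))
cv2.imwrite("pics/c2.png",cv2.resize(b,None,fx=2.4,fy=2.4,interpolation=cv2.INTER_CUBIC))
E
```

```text
(no output)
```

View pics/c1.png

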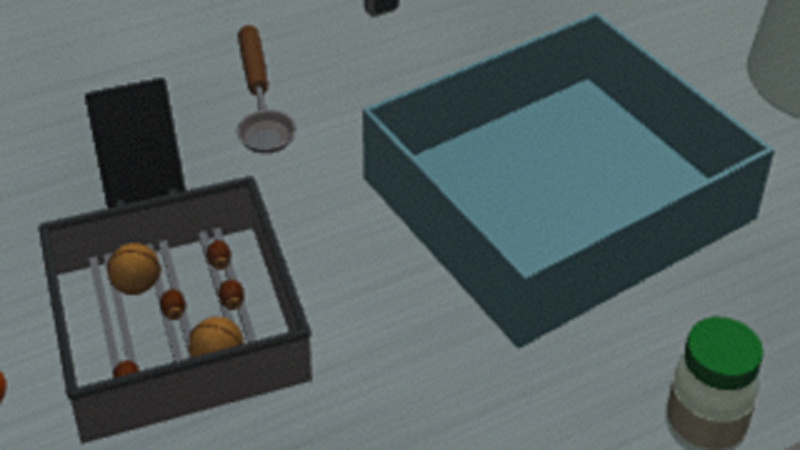

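View pics/c2.png

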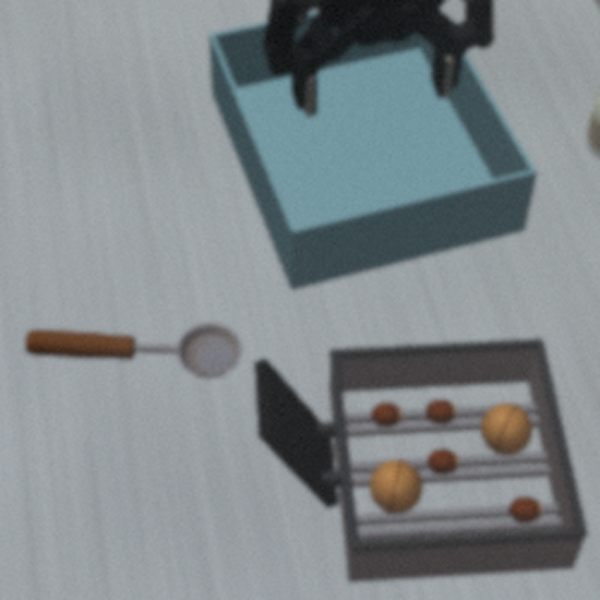

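```bash
cat > h.py <<'E'
from station import *
import numpy as np
def cast(n,px,z):
    c=get_calibration(n); W=c["world_to_cam"]; R=W[:3,:3]; o=-R.T@W[:3,3]
    px=np.atleast_2d(np.array(px,float)); d=np.c_[(px[:,0]-c["cx"])/c["fx"],(px[:,1]-c["cy"])/c["fy"],np.ones(len(px))]@R
    return (o+d*((z-o[2])/d[:,2])[:,None])[:,:2]
E
python3 - <<'E'
from h import *
np.set_printoptions(precision=4,suppress=True)
A=lambda p:np.array(p)/2.5+[145,225]
B=lambda p:np.array(p)/2.4+[200,165]
for nm,P in (("scene",cast("scene",A([(40,227),(253,180),(311,338),(72,397)]),.05)),("side",cast("side",B([(350,545),(332,352),(543,342),(585,533)]),.05))):
    c=P.mean(0); ux=P[2]+P[3]-P[0]-P[1]
    print(nm,"sieve",P.tolist(),c,np.degrees(np.arctan2(ux[1],ux[0])),np.linalg.norm(np.roll(P,-1,0)-P,axis=1))
print("paddle top",cast("scene",A([(87,93),(163,80)]),.119),cast("side",B([(336,503),(258,362)]),.119))
T=cast("scene",A([(365,110),(597,16),(772,151),(523,281)]),.075)
print("tub",T,T.mean(0),(T[1]+T[3])/2,(T[0]+T[2])/2,np.linalg.norm(np.roll(T,-1,0)-T,axis=1),np.degrees(np.arctan2(*(T[1]-T[0])[::-1])),np.degrees(np.arctan2(*(T[2]-T[1])[::-1])))
U=cast("side",B([(211,37),(293,233),(534,175)]),.075)
print("tub side",U, (U[0]+U[2])/2,np.linalg.norm(np.diff(U,axis=0),axis=1))
print("spoon",cast("side",B([(210,350),(30,342)]),.005))
print("jug bottom",cast("scene",[(476,255)],0.))
print("nuts h",cast("side",B([(386,414),(440,411),(442,461),(525,509)]),.017))
E
```

```text
scene sieve [[0.5649127695859933, -0.22621680706898395], [0.5880980161239677, -0.06830192707792176], [0.7472733062661964, -0.09013709557971053], [0.7224349539667995, -0.2463948016229848]] [ 0.6557 -0.1578] -7.556748270841549 [0.1596 0.1607 0.1582 0.1588]
side sieve [[0.5628644880389637, -0.22457835567903933], [0.5853914359383444, -0.07069000323547148], [0.7433401707454426, -0.09322751104877902], [0.7209771064458466, -0.24777852564315606]] [ 0.6531 -0.1591] -8.2341909486003 [0.1555 0.1595 0.1562 0.1598]
paddle top [[ 0.5156 -0.1671]
 [ 0.5259 -0.1117]] [[ 0.5502 -0.2277]
 [ 0.5216 -0.1139]]
tub [[0.5784 0.0316]
 [0.5553 0.266 ]
 [0.7589 0.2895]
 [0.786  0.051 ]] [0.6696 0.1595] [0.6706 0.1585] [0.6687 0.1606] [0.2355 0.205  0.2401 0.2085] 95.64159509736622 6.581676132311472
tub side [[0.5497 0.2611]
 [0.5757 0.0273]
 [0.7797 0.0484]] [0.6647 0.1547] [0.2352 0.2051]
spoon [[ 0.4997 -0.0204]
 [ 0.3618  0.015 ]]
jug bottom [[0.643  0.4689]]
nuts h [[ 0.6187 -0.1114]
 [ 0.6592 -0.1169]
 [ 0.6491 -0.158 ]
 [ 0.6965 -0.2069]]
```

```bash
python3 -m jog '{"linear":[[-7,-12,-6],[-7,-12,-6],[-7,-12,-6],[-7,-12,-6],[-7,-12,-6],[-7,-12,-6],[-7,-12,-6],[-7,-12,-6],[-7,-12,-6],[-7,-12,-6],[-7,-12,-6],[-7,-12,-6]],"turn":[1,1,1,1,1,1,1,1,1,1,1,1]}' 1 120; python3 -m jog '{"linear":[[-4,2,0],[0,0,0],[0,0,0],[0,0,0],[0,0,0],[0,0,0]],"turn":[1,1,1,1,0.4,0]}'
python3 - <<'E'
from h import *
import cv2
s=sense();print(s["tcp_pos"],s["tool_rot"],s["q"],s["t"])
print(get_calibration("wrist"))
cv2.imwrite("pics/w1.png",snapshot("wrist")[:,:,::-1])
E
```

```text
t: 1.6
tcp_pos: [0.5406, -0.1443, 0.3321]
tool_rot: [0.257, 0.966, 0.0, -0.0]
force: [0.0, 0.2, -0.3]
finger_gap: 1.004
gripper_force: 0.0
t: 2.35
tcp_pos: [0.5369, -0.1419, 0.3325]
tool_rot: [0.07, 0.998, 0.0, -0.0]
force: [-0.1, -0.4, 0.7]
finger_gap: 0.997
gripper_force: 0.0
[ 0.5369213  -0.14194134  0.33253543] [ 7.01468106e-02  9.97536654e-01  7.37048380e-05 -2.08634434e-04] [-4.59667322e-01  5.31396650e-01  1.67874523e+00 -2.74840636e-05
  9.31892767e-01 -1.89003832e+00] 2.35
{'fx': 371.64829954431775, 'fy': 371.64829954431775, 'cx': 319.86177446608815, 'cy': 236.49058451745495, 'world_to_cam': array([[ 1.40977470e-01,  9.90012802e-01, -7.58726898e-05,
         6.52961166e-02],
       [ 9.51240265e-01, -1.35435036e-01,  2.77126883e-01,
        -5.46024428e-01],
       [ 2.74348886e-01, -3.91408198e-02, -9.60833329e-01,
         1.56910751e-01],
       [ 0.00000000e+00,  0.00000000e+00,  0.00000000e+00,
         1.00000000e+00]])}
```

View pics/w1.png

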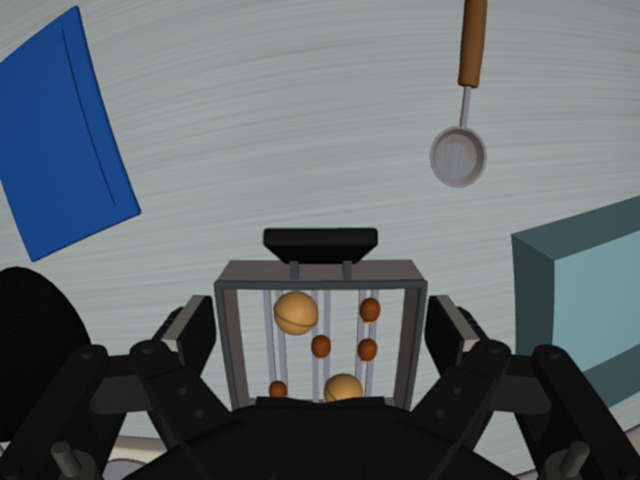

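```bash
python3 -m jog '{"linear":[[0,0,-12],[0,0,-12],[0,0,-12],[0,0,-12],[0,0,-12],[0,0,-12],[0,0,-12],[0,0,-12],[0,0,0],[0,0,0]],"turn":[0,0,0,0,0,0,0,0,0,0]}'; python3 -m jog '{"linear":[[0,0,0],[0,0,0],[0,0,0],[0,0,0],[0,0,0],[0,0,0],[0,0,0],[0,0,0]],"turn":[0,0,0,0,0,0,0,0]}' 0 120
python3 - <<'E'
from h import *
s=sense();print(s["force"],s["ft_torque"])
E
```

```text
t: 3.65
tcp_pos: [0.5371, -0.142, 0.2368]
tool_rot: [0.07, 0.998, -0.0, 0.0]
force: [-0.4, 0.3, 0.8]
finger_gap: 0.997
gripper_force: 0.0
t: 4.65
tcp_pos: [0.5371, -0.1419, 0.2378]
tool_rot: [0.07, 0.998, -0.0, 0.0]
force: [-0.5, -0.1, 3.9]
finger_gap: 0.683
gripper_force: 125.7
[-0.48258375 -0.08592541  3.94102016] [0.29756182 0.16757057 0.04047332]
```

```bash
python3 -m jog '{"linear":[[0,0,1],[0,0,2],[0,0,3],[0,0,3],[0,0,3],[0,0,2],[0,0,1],[0,0,0],[0,0,0]],"turn":[0,0,0,0,0,0,0,0,0]}'
python3 - <<'E'
from h import *
import cv2
s=sense();print(s["force"],s["ft_torque"])
b=snapshot("side")[250:420,270:460]; w=snapshot("wrist")[200:430,180:460]
b=cv2.resize(b,(400,358)); w=cv2.resize(w,(400,358))
cv2.imwrite("pics/l1.png",np.hstack([b,w])[:,:,::-1])
E
```

```text
t: 5.78
tcp_pos: [0.5369, -0.1419, 0.2516]
tool_rot: [0.07, 0.998, 0.0, -0.0]
force: [0.6, -0.6, -3.6]
finger_gap: 0.684
gripper_force: 127.5
[ 0.60792523 -0.60686698 -3.63359633] [0.00299168 0.33657795 0.02370475]
```

View pics/l1.png

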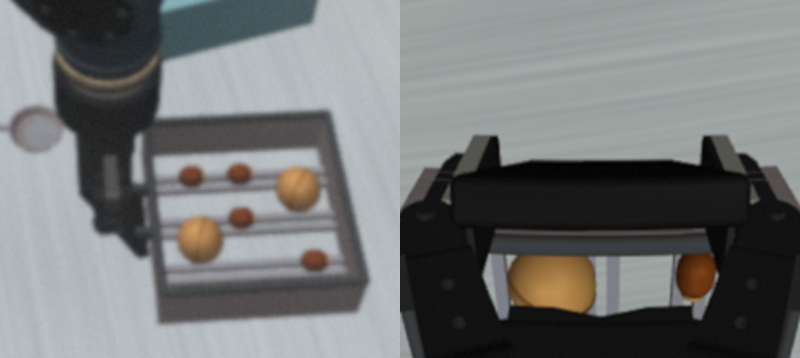

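```bash
python3 - <<'E'
from h import *
B=lambda p:np.array(p)*[190/400,170/358]+[270,250]
p=B([(160,292),(146,122),(330,112),(368,283)])
for z in (.057,.064):
    P=cast("side",p,z); print(z,P.round(4).tolist(),np.linalg.norm(np.roll(P,-1,0)-P,axis=1))
E
```

```text
0.057 [[0.5634, -0.2222], [0.5877, -0.0678], [0.7447, -0.0888], [0.7219, -0.2467]] [0.15624982 0.15840446 0.15954086 0.1603651 ]
0.064 [[0.5623, -0.2255], [0.5864, -0.0725], [0.7421, -0.0933], [0.7195, -0.2499]] [0.15494758 0.15708427 0.15821119 0.15902857]
```

```bash
python3 -m jog '{"linear":[[0,0,2],[0,0,4],[0,0,6],[0,0,8],[0,0,10],[0,0,10],[0,0,10],[0,0,10],[0,0,8],[0,0,6],[0,0,4],[0,0,2]],"turn":[0,0,0,0,0,0,0,0,0,0,0,0]}'; python3 -m jog '{"linear":[[0,2,0],[0,4,0],[1,7,0],[1,10,0],[1,13,0],[1,16,0],[1,18,0],[1,18,0],[1,18,0],[1,18,0],[1,18,0],[0,18,0]],"turn":[0,0.1,0.1,0.2,0.2,0.2,0.2,0.2,0.2,0.2,0.2,0.2]}';  python3 -m jog '{"linear":[[1,18,0],[1,18,0],[1,18,0],[1,18,0],[0,16,0],[0,13,0],[0,10,0],[0,7,0],[0,5,0],[0,3,0],[0,1,0],[0,0,0]],"turn":[0.2,0.2,0.2,0.2,0.1,0,0,0,0,0,0,0]}'
python3 - <<'E'
from h import *
import cv2
s=sense();print(s["force"],s["ft_torque"],s["q"])
b=snapshot("side")[110:310,260:460]; w=snapshot("scene")[190:390,250:490]
b=cv2.resize(b,(360,360)); w=cv2.resize(w,(432,360))
cv2.imwrite("pics/l2.png",np.hstack([b,w])[:,:,::-1])
E
```

```text
t: 7.38
tcp_pos: [0.5369, -0.142, 0.3318]
tool_rot: [0.07, 0.998, 0.0, -0.0]
force: [0.1, -0.2, -3.8]
finger_gap: 0.681
gripper_force: 127.2
t: 8.88
tcp_pos: [0.5461, 0.0192, 0.3317]
tool_rot: [-0.018, 1.0, -0.0, 0.0]
force: [-0.2, 0.0, -2.9]
finger_gap: 0.68
gripper_force: 127.2
t: 10.38
tcp_pos: [0.55, 0.1449, 0.3317]
tool_rot: [-0.057, 0.998, -0.0, -0.0]
force: [-0.5, 0.4, -3.5]
finger_gap: 0.681
gripper_force: 127.4
[-0.50315234  0.39804244 -3.51394685] [-0.03551555  0.27552719 -0.03291778] [ 6.11522067e-02  5.47772869e-01  1.64578017e+00 -1.23172300e-04
  9.48067296e-01 -1.62279582e+00]
```

View pics/l2.png

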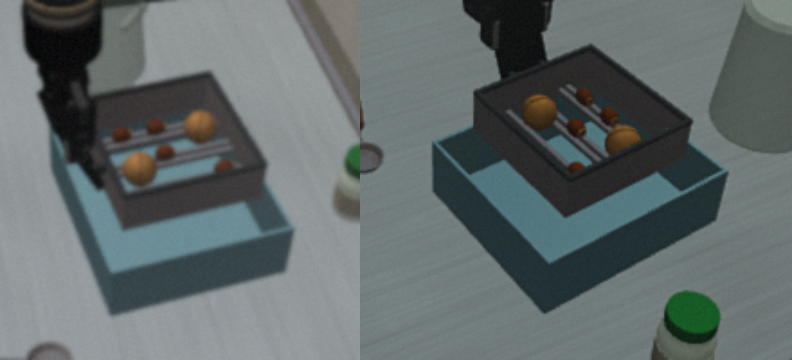

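```bash
python3 -m jog '{"linear":[[0,0,-3],[0,0,-3],[-2,20,0],[5,-40,0],[-5,40,0],[5,-40,0],[-5,40,0],[2,-20,0],[0,0,0],[0,0,0],[0,0,0]],"turn":[0,0,0,0,0,0,0,0,0,0,0]}'
cat > look.py <<'E'
from h import *
import cv2,sys
s=sense();print(s["force"],s["ft_torque"],s["t"])
b=snapshot("side")[110:310,260:460]; w=snapshot("scene")[190:390,250:490]
b=cv2.resize(b,(360,360),interpolation=cv2.INTER_CUBIC); w=cv2.resize(w,(432,360),interpolation=cv2.INTER_CUBIC)
im=np.hstack([b,w])[:,:,::-1]; cv2.imwrite(f"pics/{sys.argv[1]}.png",im)
h=cv2.cvtColor(np.ascontiguousarray(im),cv2.COLOR_BGR2HSV)
m=cv2.inRange(h,(3,120,60),(22,255,255)); n,_,st,ce=cv2.connectedComponentsWithStats(m)
print([(int(a[4]),ce[i].round().tolist()) for i,a in enumerate(st) if i and a[4]>20])
E
python3 look.py l3
```

```text
t: 11.85
tcp_pos: [0.55, 0.1452, 0.3257]
tool_rot: [-0.057, 0.998, 0.0, -0.0]
force: [-0.7, 0.6, -2.2]
finger_gap: 0.683
gripper_force: 129.6
[-0.66059408  0.60907199 -2.23879857] [ 0.00490989  0.24209061 -0.0442407 ] 11.85
[(681, [542.0, 115.0]), (602, [202.0, 128.0]), (533, [624.0, 142.0]), (630, [144.0, 170.0]), (65, [503.0, 183.0]), (21, [506.0, 190.0]), (89, [525.0, 207.0]), (80, [169.0, 248.0]), (81, [134.0, 255.0])]
```

View pics/l3.png

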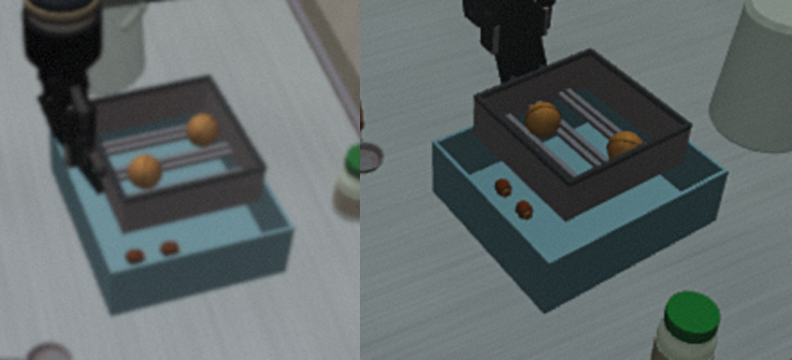

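```bash
python3 -m jog '{"linear":[[-2,20,0],[5,-40,0],[-5,40,0],[5,-40,0],[-5,40,0],[2,-20,0],[0,0,0],[0,0,0],[0,0,2],[0,0,5],[0,0,8],[0,0,10]],"turn":[0,0,0,0,0,0,0,0,0,0,0,0]}'
python3 -m jog '{"linear":[[0,0,10],[0,0,10],[0,0,10],[0,0,10],[0,0,10],[0,0,10],[0,0,10],[0,0,8],[0,0,4],[0,0,2],[0,0,0]],"turn":[0,0,0,0,0,0,0,0,0,0,0]}'
python3 look.py l4
```

```text
t: 13.45
tcp_pos: [0.55, 0.1451, 0.3514]
tool_rot: [-0.057, 0.998, -0.0, 0.0]
force: [0.4, -0.1, -3.1]
finger_gap: 0.682
gripper_force: 129.9
t: 14.82
tcp_pos: [0.5499, 0.145, 0.4346]
tool_rot: [-0.057, 0.998, 0.0, -0.0]
force: [0.7, -0.5, -3.0]
finger_gap: 0.686
gripper_force: 129.8
[ 0.72080893 -0.52678977 -3.02699682] [-0.06445778  0.262655   -0.0118666 ] 14.825
[(751, [553.0, 33.0]), (793, [212.0, 52.0]), (422, [638.0, 55.0]), (798, [154.0, 93.0]), (84, [504.0, 185.0]), (90, [525.0, 207.0]), (64, [169.0, 247.0]), (65, [134.0, 255.0])]
```

View pics/l4.png

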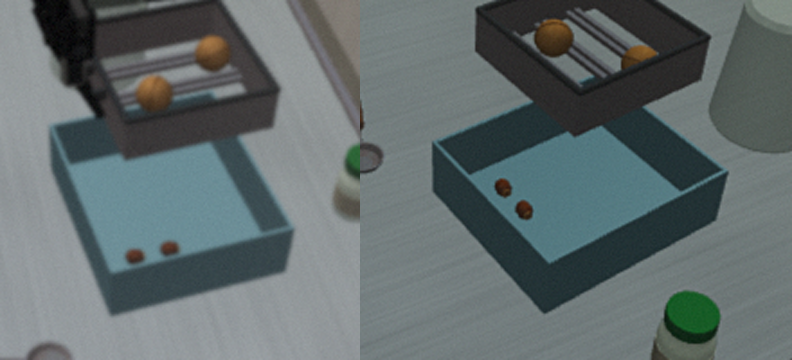

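```bash
cat > blobs.py <<'E'
from h import *
import cv2
def ray(n,p):
    c=get_calibration(n); W=c["world_to_cam"]; R=W[:3,:3]; o=-R.T@W[:3,3]
    a=np.array([(p[0]-c["cx"])/c["fx"],(p[1]-c["cy"])/c["fy"]])
    if n=="wrist":
        r=np.hypot(*a); d=np.r_[a/r*np.sin(r),np.cos(r)]
    else: d=np.r_[a,1]
    return o,R.T@d
a=np.radians(6.5); Rt=np.array([[np.cos(a),np.sin(a)],[-np.sin(a),np.cos(a)]])
zs=sense()["tcp_pos"][2]-.2376
for n in ("scene","side","wrist"):
    im=snapshot(n); h=cv2.cvtColor(im,cv2.COLOR_RGB2HSV)
    m=cv2.inRange(h,(0,110,40),(22,255,255))
    k,_,st,ce=cv2.connectedComponentsWithStats(m)
    for i in range(1,k):
        if st[i][4]<12: continue
        o,d=ray(n,ce[i]); g=lambda z:(o+d*((z-o[2])/d[2]))[:2]
        T=Rt@(g(.013)-[.668,.158])
        if abs(T[0])>.3 or abs(T[1])>.3: continue
        hs=h[_==i].mean(0).round()
        print(n,ce[i].round(1),st[i][4],"hsv",hs,"tub",T.round(3),"world@sieve",g(zs+.017).round(3))
E
python3 blobs.py; python3 -c "
from h import *;print(sense()['tcp_pos'])"
```

```text
scene [357.1 210.4] 325 hsv [ 16. 158.  76.] tub [-0.264  0.181] world@sieve [0.63 0.14]
scene [403.7 220.5] 141 hsv [ 16. 164.  98.] tub [-0.168  0.25 ] world@sieve [0.693 0.198]
scene [245.5 247. ] 162 hsv [ 13. 147.  73.] tub [-0.284 -0.124] world@sieve [ 0.641 -0.08 ]
scene [329.2 293.7] 48 hsv [ 11. 162.  61.] tub [-0.057 -0.053] world@sieve [ 0.798 -0.011]
scene [341.  305.8] 50 hsv [ 11. 164.  61.] tub [-0.016 -0.054] world@sieve [ 0.828 -0.008]
side [377.7 138.7] 256 hsv [ 15. 137. 110.] tub [0.164 0.26 ] world@sieve [0.718 0.194]
side [345.1 161.6] 264 hsv [ 15. 139. 108.] tub [0.058 0.203] world@sieve [0.641 0.141]
side [353.4 247.2] 20 hsv [  8. 129.  82.] tub [-0.016 -0.054] world@sieve [ 0.607 -0.063]
side [334.3 251.5] 22 hsv [  9. 133.  82.] tub [-0.058 -0.053] world@sieve [ 0.575 -0.066]
side [232.4 307.8] 298 hsv [ 12. 142.  85.] tub [-0.285 -0.125] world@sieve [ 0.407 -0.141]
wrist [205.   50.5] 1142 hsv [ 14. 164. 105.] tub [-0.283 -0.122] world@sieve [0.441 0.072]
wrist [271.8 254.1] 204 hsv [ 12. 206. 106.] tub [-0.056 -0.054] world@sieve [0.547 0.118]
wrist [241.  283.3] 88 hsv [ 11. 197.  97.] tub [-0.02  -0.092] world@sieve [0.567 0.102]
wrist [272.3 287.9] 188 hsv [ 12. 207. 104.] tub [-0.015 -0.055] world@sieve [0.567 0.12 ]
wrist [288.3 385.9] 1417 hsv [ 17. 152. 125.] tub [ 0.129 -0.042] world@sieve [0.636 0.134]
wrist [126.8 397.5] 41 hsv [  1. 204. 116.] tub [ 0.179 -0.295] world@sieve [0.674 0.014]
[0.54993133 0.1450213  0.43440788]
```

```bash
python3 -m jog '{"linear":[[0,2,0],[0,5,0],[0,8,0],[0,11,0],[0,13,0],[0,11,0],[0,8,0],[0,6,0],[0,4,0],[0,2,0],[0,0,0]],"turn":[0,0,0,0,0,0,0,0,0,0,0]}'; python3 blobs.py | grep wrist
```

```text
t: 16.45
tcp_pos: [0.55, 0.2149, 0.4347]
tool_rot: [-0.057, 0.998, -0.0, -0.0]
force: [0.8, 0.2, -2.4]
finger_gap: 0.678
gripper_force: 129.9
wrist [147.9  51.1] 1040 hsv [ 14. 165. 102.] tub [-0.283 -0.122] world@sieve [0.441 0.108]
wrist [211.6 246.5] 201 hsv [ 12. 204. 105.] tub [-0.057 -0.054] world@sieve [0.547 0.154]
wrist [184.4 279.4] 171 hsv [ 12. 207. 106.] tub [-0.015 -0.093] world@sieve [0.569 0.137]
wrist [214.  280.4] 182 hsv [ 12. 204. 106.] tub [-0.015 -0.055] world@sieve [0.567 0.155]
wrist [180.5 330. ] 22 hsv [ 11. 184.  91.] tub [ 0.056 -0.109] world@sieve [0.604 0.133]
wrist [288.2 385.9] 1408 hsv [ 17. 152. 126.] tub [0.138 0.027] world@sieve [0.636 0.203]
```

```bash
python3 -m jog '{"linear":[[0,-3,0],[0,-6,0],[0,-9,0],[0,-12,0],[-1,-15,0],[-1,-18,0],[-1,-20,0],[-1,-20,0],[-1,-20,0],[-1,-20,0],[-1,-20,0],[-1,-20,0]],"turn":[0,0,-0.1,-0.2,-0.2,-0.2,-0.2,-0.2,-0.2,-0.2,-0.2,-0.2]}'; python3 -m jog '{"linear":[[-1,-20,0],[-1,-20,0],[-1,-20,0],[-1,-20,0],[-1,-20,0],[0,-18,0],[0,-16,0],[0,-13,0],[0,-11,0],[0,-9,0],[0,-5,0],[0,-2,0]],"turn":[-0.2,-0.2,-0.2,-0.2,-0.1,-0.1,0,0,0,0,0,0]}';python3 -m jog '{"linear":[[0,0,-3],[0,0,-6],[0,0,-10],[0,0,-14],[0,0,-18],[0,0,-20],[0,0,-20],[0,0,-20],[0,0,-20],[0,0,-16],[0,0,-12],[0,0,-8]],"turn":[0,0,0,0,0,0,0,0,0,0,0,0]}'; python3 -m jog '{"linear":[[0,0,-7],[0,0,-6],[0,0,-4],[0,0,-2],[0,0,-2],[0,0,0],[0,0,0]],"turn":[0,0,0,0,0,0,0]}'
```

```text
t: 18.1
tcp_pos: [0.5419, 0.0307, 0.4347]
tool_rot: [0.027, 1.0, -0.0, 0.0]
force: [-0.5, -0.3, -2.3]
finger_gap: 0.686
gripper_force: 129.8
t: 19.6
tcp_pos: [0.537, -0.1421, 0.4347]
tool_rot: [0.07, 0.998, 0.0, -0.0]
force: [0.1, 0.2, -2.0]
finger_gap: 0.681
gripper_force: 130.0
t: 21.1
tcp_pos: [0.537, -0.142, 0.267]
tool_rot: [0.07, 0.998, 0.0, -0.0]
force: [-0.6, 0.5, -2.7]
finger_gap: 0.68
gripper_force: 129.9
t: 21.98
tcp_pos: [0.537, -0.142, 0.2468]
tool_rot: [0.07, 0.998, -0.0, 0.0]
force: [0.6, -0.1, -2.1]
finger_gap: 0.682
gripper_force: 130.0
```

```bash
python3 -m jog '{"linear":[[0,0,-2],[0,0,-2],[0,0,-1],[0,0,-1],[0,0,0],[0,0,0]],"turn":[0,0,0,0,0,0]}'; python3 -c "
from h import *;s=sense();print(s['force'],s['ft_torque'])"; python3 -m jog '{"linear":[[0,0,-1],[0,0,-1],[0,0,-1],[0,0,0],[0,0,0]],"turn":[0,0,0,0,0]}'; python3 -c "
from h import *;s=sense();print(s['force'],s['ft_torque'])"
```

```text
t: 22.72
tcp_pos: [0.537, -0.142, 0.2407]
tool_rot: [0.07, 0.998, -0.0, 0.0]
force: [-0.5, -0.2, -2.9]
finger_gap: 0.681
gripper_force: 130.0
[-0.52986448 -0.16071972 -2.93050652] [-0.00062406  0.24326195 -0.04094479]
t: 23.35
tcp_pos: [0.537, -0.142, 0.2379]
tool_rot: [0.07, 0.998, -0.0, 0.0]
force: [-1.1, 1.5, 0.2]
finger_gap: 0.683
gripper_force: 130.1
[-1.07865724  1.52188364  0.1747183 ] [0.25507866 0.16405438 0.00789575]
```

```bash
python3 -m jog '{"linear":[[0,0,-0.5],[0,0,0],[0,0,0]],"turn":[0,0,0]}' - 20; python3 -m jog '{"linear":[[0,0,0],[0,0,0],[0,0,0],[0,0,0],[0,0,0],[0,0,0],[0,0,0]],"turn":[0,0,0,0,0,0,0]}' 1; python3 -m jog '{"linear":[[0,0,5],[0,0,10],[0,0,14],[0,0,14],[0,0,14],[0,0,14],[0,0,14],[0,0,14],[0,0,14],[0,0,14],[0,0,14],[0,0,5]],"turn":[0,0,0,0,0,0,0,0,0,0,0,0]}'
python3 - <<'E'
from h import *
import cv2
s=sense();print(s["t"])
b=snapshot("side")[150:430,190:470]; w=snapshot("scene")[200:410,140:500]
cv2.imwrite("pics/f.png",np.hstack([cv2.resize(b,(330,330)),cv2.resize(w,(470,330))])[:,:,::-1])
E
```

```text
t: 23.72
tcp_pos: [0.537, -0.142, 0.2379]
tool_rot: [0.07, 0.998, -0.0, 0.0]
force: [-2.2, 1.2, 6.2]
finger_gap: 0.681
gripper_force: 130.7
t: 24.6
tcp_pos: [0.537, -0.142, 0.2372]
tool_rot: [0.07, 0.998, -0.0, -0.0]
force: [-0.3, -0.4, 0.7]
finger_gap: 0.999
gripper_force: 0.0
t: 26.1
tcp_pos: [0.5372, -0.1421, 0.3844]
tool_rot: [0.07, 0.998, -0.0, 0.001]
force: [0.0, 0.3, -0.3]
finger_gap: 0.998
gripper_force: 0.0
26.1
```

View pics/f.png

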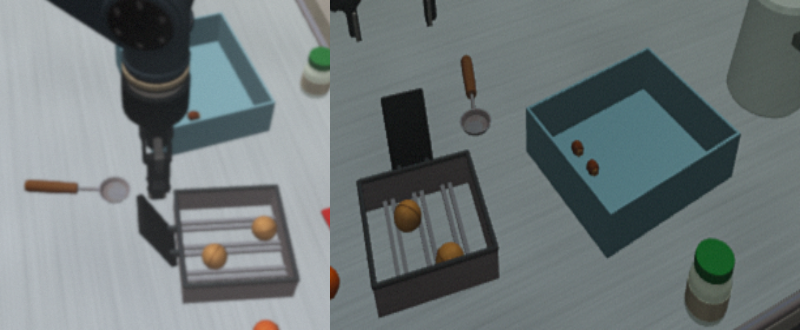

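```bash
python3 -m jog '{"linear":[[0,10,4],[0,25,4],[0,30,4],[0,30,4],[0,30,0],[0,30,0],[0,30,0],[0,30,0],[0,25,0],[0,10,0],[0,0,0]],"turn":[0,0,0,0,0,0,0,0,0,0,0]}'; python3 blobs.py | grep wrist
```

```text
t: 27.58
tcp_pos: [0.5367, 0.1086, 0.399]
tool_rot: [0.069, 0.998, -0.0, -0.0]
force: [-0.6, 0.2, -0.1]
finger_gap: 1.001
gripper_force: 0.0
wrist [195.7  85.5] 1401 hsv [ 14. 166.  94.] tub [-0.283 -0.123] world@sieve [0.432 0.056]
wrist [322.5 282.3] 247 hsv [ 12. 207.  92.] tub [-0.056 -0.054] world@sieve [0.548 0.107]
wrist [331.1 316.5] 220 hsv [ 12. 208.  91.] tub [-0.015 -0.055] world@sieve [0.57  0.109]
wrist [297.6 323.8] 212 hsv [ 12. 209.  92.] tub [-0.015 -0.093] world@sieve [0.572 0.089]
wrist [306.5 378.5] 182 hsv [ 12. 209.  89.] tub [ 0.061 -0.104] world@sieve [0.613 0.087]
```

All four hazelnuts show in the tub.

```bash
python3 -c "
from station import *
print(sign_off())"
```

```text
the job is handed in; nothing more can be done
None
```

The job is handed in (no verdict came back): the last camera checks showed all four hazelnuts in the tub and the sieve standing on the worktop beside it, released, with both walnuts inside and the jug and spoon never touched; the moves cannot tilt the gripper, so I pinched the paddle across its 60 mm width instead of through its thickness.

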